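# Focus the glaze magnifier on a sample tube by ratchet clicks

### The job

Take the blue-glazed sample tube out of the wooden rack and stand it fully home in the metal socket of the magnifier stand, let go of it, then take the red handle of the ratchet lever and swing it clockwise (seen from above) by exactly three clicks to bring the lens up to the tube. The ratchet does not go back, so do not run on to a fourth click; finish while still holding the handle steady there, and do not let go. Leave the other two tubes in the rack and do not disturb the things around.

Things in the scene. Friction and masses are not known exactly. Their poses are not given: they have to be found in the camera images.
- tube_blue_mid (a point): centre of the blue-glazed sample tube: a loose upright fired-clay cylinder, 22 mm in diameter, 90 mm long, 60 g; lower 40 mm unglazed white, upper 50 mm glazed blue. This point is on its axis half-way up (45 mm above its foot); z runs along the tube, up. In the rack the foot is 6 mm above the bench, the top 96 mm, and the upper 60 mm stand clear of the rack
- tube_blue_foot (a point): centre of the underside of the blue tube (chamfered foot)
- tube_green_mid (a point): centre (half-way up) of the green-glazed tube, same size; stays in the rack
- tube_amber_mid (a point): centre (half-way up) of the amber-yellow-glazed tube, same size; stays in the rack
- rack: fixed block of light wood, 52 x 180 x 36 mm, three 25 mm holes 30 mm deep in a row along its y axis, 58 mm apart, holding the three tubes in any order; origin at the centre of its underside, x across the row, z up
- viewer: fixed grey magnifier stand: a plate about 110 x 310 mm, 10 mm thick, its origin on the bench near its middle. Its y axis runs from the socket (at y = -115 mm) past the lens slide (lens at y = 0 at the start, ring top 98 mm above the bench, 58 mm wide) to the lever pivot (y = +85 mm); z up
- socket_mouth (a point): centre of the mouth of the tube socket, 46 mm above the bench, in the top of an aluminium block 50 x 50 mm: a 25 mm hole, 28 mm deep. With the tube home 62 mm of it stand above the block
- socket_floor (a point): centre of the socket's floor, 18 mm above the bench, where the tube's foot comes to rest
- lever_pivot (a point): point on the vertical axis of the ratchet lever, 60 mm above the bench. The lever's handle travels round it at 85 mm radius, clockwise seen from above (angle falls about world z as the joint value grows)
- lever: the ratchet lever: a steel arm 25 to 32 mm above the bench on a pin wheel of 42 mm radius, with a red upright round handle at its end, 18 mm in diameter and 54 mm tall (32 to 86 mm above the bench), fixed to the arm; pinch it from above. Origin on the lever's pivot axis at bench height
- handle_mid (a point): on the handle's axis, 62 mm above the bench: where to hold it
- ratchet (a joint): ratchet lever angle, rad, 0 to 0.03 at the start. Each click is 20 degrees (0.349): the push grows to about 4 to 10 N at the handle, then lets go as the sprung pawl drops behind the next pin, at about 0.35, 0.70, 1.05, 1.40. It cannot go back past a click and stays where left. White dots on the plate mark the arm's place at the start and after each click. The lens moves 13 mm to the socket per click
- jar_cobalt: loose bystander: blue lidded jar, 52 mm wide, 66 mm tall, at the back right
- jar_iron: loose bystander: brown-red lidded jar with a pale lid, 58 mm wide, 74 mm tall, at the back right
- tape_roll: loose bystander: paper tape roll, 64 mm wide, 19 mm tall, at the right
Not all that is in view belongs to the job. What is shaped like the part that bears tube_blue_mid but black or pink is not meant.

How it is judged:
By the outcome, as a careful person would: the job done as asked, in the order asked, and still so for the second after the job is handed in, while the arm keeps its last pose, push and grip.
It also fails if it takes over 69 s, if anything falls off the work surface, if the arm or the gripper's body presses on something with over 40 N, if the wrist force passes 120 N, or if a joint passes its speed limit or range.

### The arm

A 6-joint arm with a two-finger parallel gripper is mounted at the origin on a cart in front of the work surface, level with it; the furniture and walls round the work are solid. World frame = base frame: x ahead of the robot, y to its left, z up, the work surface at z = 0. Lengths are in m, angles in rad, forces in N, time in s.
With the tool pointing down it reaches from about 0.375 to 0.9 m from the base axis. Payload 3.1 kg.
Tool frame: the origin (TCP) lies between the finger pads; the fingertips stand 25 mm ahead of it and the grasp point (between the pads) lies 6 mm ahead of it; x points along the fingers, y is the direction in which the jaws open and shut, and the axes are right-handed (so a half turn about x gives the same grasp; the last joint's range is limited). The gripper opens to 85 mm and grips with 20 to 120 N. Pads are 22 mm wide; open, the fingers measure 114 mm over their backs; the gripper's body (76 mm by 85 mm) begins 54 mm behind the grasp point. The pads swing forward as they close: fully open they stand 13 mm farther back than shut.
Start: joints at [-1.333, 0.527, 1.433, -0, 1.181, -0.178], TCP at [0.253, -0.571, 0.256] pointing down, gripper open.
Joint ranges: [-3.08, 3.08], [-0.75, 2.2], [0.22, 2.44], [-1.43, 4.57], [0, 2.65], [-2.85, 2.85]. Speed limits (rad/s): [2.79, 2.79, 3.14, 3.14, 3.14, 3.14].

### API

Orientations are given as a unit quaternion [x, y, z, w].
In Python, from station import manip, viewer, workorder gives the robot as it stands.
- The arm moves only by the shell command python3 -m crank 'ROWS' [FORCE]. ROWS is JSON, one flat list of numbers, 5 for each row, row after row: the opening, from 0 (shut) to 1 (fully open), then the shift along the world's x, y, z in mm, then the turn about the world's z in rad. A call has 1 to 10 rows; each row is the pose to reach, as a shift and turn from the pose commanded when the call began; what a row does not reach only later rows make up. A row lasts 1/8 s, in which the tool goes at most 62.5 mm and 10.7 degrees, less where a joint would pass 70% of its speed; a pose out of reach is approached as far as the arm can. A call with a gripper value outside its range is refused whole. The fingers move at their own pace and stop on an object; FORCE is the grip in N (left out, the last holds). Time passes only in rows, so rows that repeat a pose let the fingers close. It gives the time, the measured TCP pose, the force and the opening at its end, in the units of the state.
- manip.sense(): the state, without advancing time (a new reading comes with each control period).
- viewer.snapshot(name): name is "scene" or "top"; returns a dict with "img" (480x640x3 uint8, red, green, blue), "range_z" (480x640 float32, m along the optical axis (not along the pixel's ray), 0 where there is no reading), "fx", "fy", "cx", "cy" (pixels), "origin" and "attitude" of the camera in the world. Camera axes: x right, y down, z forward; pixel columns grow to the right and rows downward; lengths in m; the calibration is good to about 2 mm. A picture is of the moment at which its call begins.
- workorder.sign_off(): hands the job in, once; it reports no verdict.
The state is a dict: "t": time; "q": joint angles; "qd": joint speeds; "tau": joint torques, N m; "tcp_pos": TCP position; "tool_rot": TCP orientation; "force": force on the tool from outside, world axes, zero at the start; "ft_torque": the same for the moment, N m; "finger_gap": opening from 0.0 (shut) to 1.0 (fully open).
Only numpy, scipy, OpenCV 4.12 (cv2) and the standard library are available. Lean on these libraries where they do the work, as an engineer would, in place of code of your own. Each camera call takes 0.05 s, during which the arm holds its last target.

## Working session

There is one attempt and no reset: what is moved stays moved. The work goes in short steps, Python scripts to look and compute and a shell command to move; the robot and the scene stay as the last step left them, time stands still between calls to the robot, and variables do not carry over. Pictures are saved under pics/ and viewed, and the job is handed in when it is done.

```bash
ls; mkdir -p pics; cat > h.py <<'E'
import numpy as np,cv2,pickle
from scipy.spatial.transform import Rotation as R
def snap(n,tag):
    from station import viewer
    s=viewer.snapshot(n); pickle.dump(s,open(f'pics/{tag}.pkl','wb'))
    cv2.imwrite(f'pics/{tag}.png',s['img'][...,::-1]); return s
def load(tag): return pickle.load(open(f'pics/{tag}.pkl','rb'))
def rot(s):
    a=np.array(s['attitude'])
    return R.from_quat(a).as_matrix() if a.size==4 else a.reshape(3,3)
def ray(s,u,v): return rot(s)@np.array([(u-s['cx'])/s['fx'],(v-s['cy'])/s['fy'],1.])
def at_z(s,u,v,z):
    o=np.array(s['origin']);d=ray(s,u,v); return o+d*(z-o[2])/d[2]
def dep(s,u,v): return np.array(s['origin'])+ray(s,u,v)*s['range_z'][int(v),int(u)]
def proj(s,p):
    c=rot(s).T@(np.array(p)-s['origin']); return s['fx']*c[0]/c[2]+s['cx'],s['fy']*c[1]/c[2]+s['cy']
def crop(tag,u0,v0,u1,v1,k,out):
    im=cv2.imread(f'pics/{tag}.png')[v0:v1,u0:u1]; cv2.imwrite(f'pics/{out}.png',cv2.resize(im,None,fx=k,fy=k,interpolation=cv2.INTER_CUBIC))
E
python3 - <<'E'
from h import *
from station import manip
for n in('scene','top'):
    s=snap(n,n+'0'); print(n,s['origin'],s['attitude'],s['fx'],s['cx'])
print(manip.sense())
E
```

```text
pics
scene [-0.16984884  0.69684315  0.54554832] [-0.31799145  0.77592274 -0.5076398   0.19780589] 501.4710649613708 323.4896541990655
top [ 0.36552758 -0.05722573  1.43670194] [ 0.70669312 -0.70391433  0.05083741 -0.05005006] 492.66394356952674 322.3962825285591
{'t': 0.1, 'q': array([-1.33251299e+00,  5.28412551e-01,  1.43377166e+00, -3.91659609e-05,
        1.18143146e+00, -1.78502581e-01]), 'qd': array([ 3.99799356e-05, -2.05195867e-03, -1.61574618e-03,  1.56978394e-03,
       -8.05139141e-04,  1.45453857e-03]), 'tau': array([-1.20266245e-04, -4.43304527e+01, -1.78586090e+01, -1.81459541e-04,
        3.86858665e-03, -9.55135022e-06]), 'tcp_pos': array([ 0.25288618, -0.570893  ,  0.25540806]), 'tool_rot': array([-0.69177266, -0.14701146,  0.69184101, -0.14558237]), 'force': array([-0.06258932, -0.53940871,  0.16396265]), 'ft_torque': array([0.01241043, 0.05586491, 0.0024438 ]), 'finger_gap': 0.9962790660308373}
```

View pics/scene0.png

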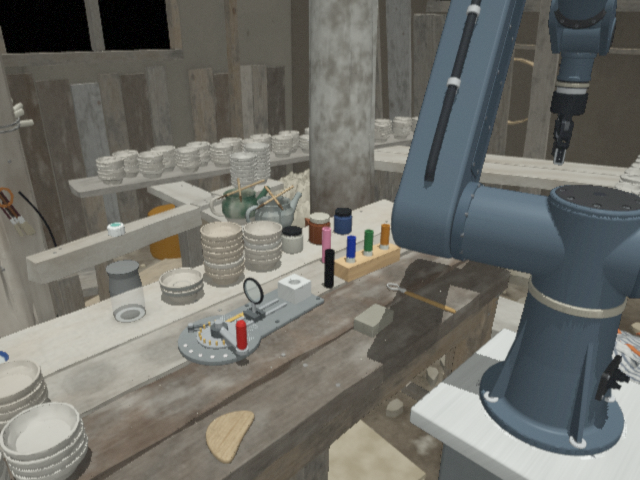

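View pics/top0.png

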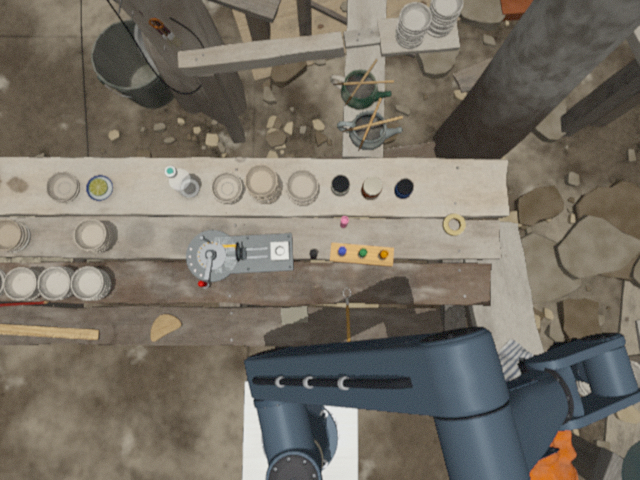

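The top view has x pointing up and -y pointing right. Tube-like candidates, in top-view pixels:
- Blue in rack (342,252).
- Green in rack (363,253) and amber in rack (384,255).
- Black (314,253) and pink (344,222), standing outside the rack.

Blue (342,252), which appears at (351,248) in the scene view, fits. I'll confirm it in enlarged crops.

```bash
python3 - <<'E'
from h import *
crop('top0',180,210,400,300,3.6,'c1'); crop('scene0',160,210,420,380,3,'c2')
E
```

```text
(no output)
```

View pics/c1.png

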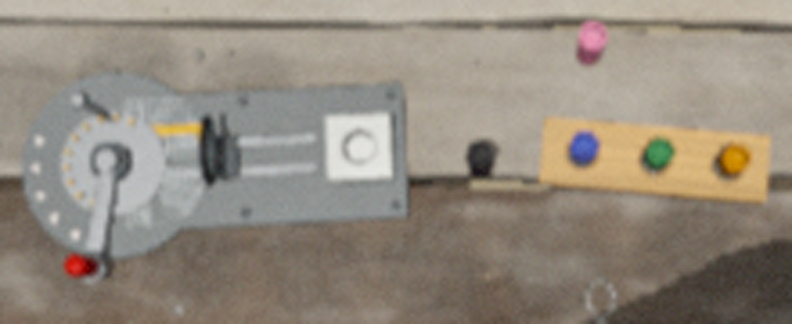

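View pics/c2.png

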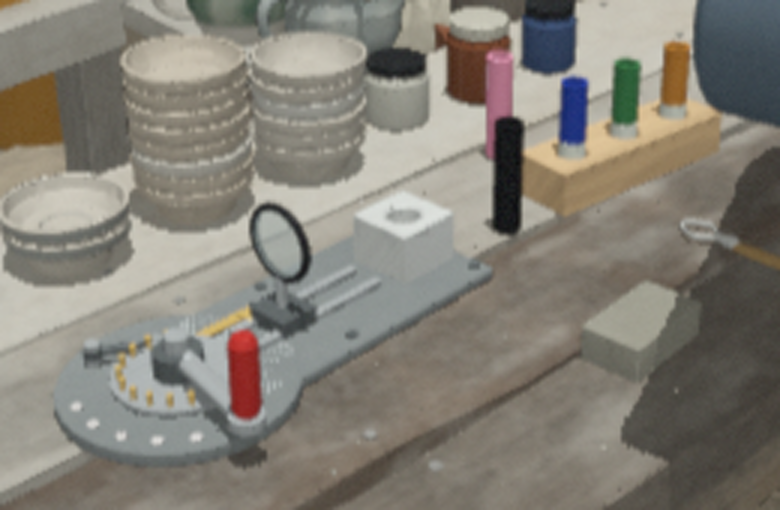

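Confirmed: the blue tube is at crop (583,147), the rack's left-end tube, with black at (482,157) and pink at (592,40) outside the rack. The handle is at (78,265), the pivot at (108,160) and the socket mouth at (360,148). Next I'll measure them.

```bash
python3 - <<'E'
from h import *
np.set_printoptions(precision=4,suppress=True)
t=load('top0');s=load('scene0')
def cloud(s):
    v,u=np.mgrid[0:480,0:640]; 
    d=np.stack([(u-s['cx'])/s['fx'],(v-s['cy'])/s['fy'],np.ones(u.shape)],-1)*s['range_z'][...,None]
    return d@rot(s).T+np.array(s['origin'])
for nm,I,box in(('top',t,(180,210,400,300)),('scene',s,(160,210,420,380))):
    P=cloud(I);h=cv2.cvtColor(I['img'],cv2.COLOR_RGB2HSV).astype(int)
    u0,v0,u1,v1=box;m0=np.zeros((480,640),bool);m0[v0:v1,u0:u1]=1
    for c,(a,b) in dict(blue=(112,128),green=(50,85),amber=(10,22),red=(-1,4)).items():
        m=m0&(h[...,0]>=a)&(h[...,0]<=b)&(h[...,1]>150)&(h[...,2]>50)&(I['range_z']>0)&(P[...,2]>.045)&(P[...,2]<.11)
        if m.sum()<3: print(nm,c,'none');continue
        q=P[m]; zt=np.percentile(q[:,2],95); tp=q[q[:,2]>zt-.006]
        print(nm,c,m.sum(),'med',np.median(q,0),'ztop',zt,'topmean',tp.mean(0),(tp.min(0)[:2]+tp.max(0)[:2])/2)
# socket block top
    m=m0&(abs(P[...,2]-.046)<.006)&(h[...,1]<40)&(h[...,2]>130)
    q=P[m];print(nm,'block',m.sum())
    if m.sum()>20:
        r=cv2.minAreaRect((q[:,:2]*1000).astype(np.float32));print(r,q.mean(0))
f=lambda u,v:(180+(u+.5)/3.6-.5,210+(v+.5)/3.6-.5)
print('mouth top',at_z(t,*f(360,147),.046)); print('pivot hub',[dep(t,*f(106,160))],at_z(t,*f(107,158),.06))
print('handle top',at_z(t,*f(72,265),.086))
g=lambda u,v:(160+(u+.5)/3-.5,210+(v+.5)/3-.5)
print('sc mouth',at_z(s,*g(404,215),.046),'handle top',at_z(s,*g(243,338),.084),'pivot',dep(s,*g(176,338)),'blue top',at_z(s,*g(574,81),.096),'red base',at_z(s,*g(246,415),.032))
E
```

```text
top blue 3 med [ 0.5121 -0.1071  0.0883] ztop 0.09464619351390435 topmean [ 0.5086 -0.104   0.0954] [ 0.5086 -0.104 ]
top green none
top amber 67 med [ 0.5037 -0.2261  0.0876] ztop 0.0981647168861477 topmean [ 0.5051 -0.1991  0.0957] [ 0.5093 -0.0301]
top red 36 med [0.4196 0.2722 0.0845] ztop 0.09059168827973152 topmean [0.4207 0.2748 0.0872] [0.4203 0.2746]
top block 263
((509.5177307128906, 153.42271423339844), (50.18562698364258, 231.645263671875), 4.298006534576416) [0.5155 0.0776 0.0462]
scene blue 144 med [ 0.5074 -0.1059  0.0782] ztop 0.09627002418789754 topmean [ 0.5112 -0.1097  0.0943] [ 0.5128 -0.1109]
scene green none
scene amber 150 med [ 0.5006 -0.2206  0.0733] ztop 0.09607317043910539 topmean [ 0.5014 -0.2247  0.0942] [ 0.5014 -0.2264]
scene red 210 med [0.4151 0.279  0.0688] ztop 0.08588889943359611 topmean [0.4177 0.2766 0.0838] [0.4182 0.2765]
scene block 1090
((682.9996337890625, 22.553695678710938), (387.3876953125, 499.6427307128906), 0.5092512965202332) [0.6288 0.0618 0.0452]
mouth top [0.5147 0.0627 0.046 ]
pivot hub [array([0.5041, 0.2637, 0.0406])] [0.5038 0.2585 0.06  ]
handle top [0.4196 0.2761 0.086 ]
sc mouth [0.5171 0.062  0.046 ] handle top [0.4212 0.2736 0.084 ] pivot [0.5034 0.264  0.042 ] blue top [ 0.5165 -0.1158  0.096 ] red base [0.4221 0.2741 0.032 ]
```

```bash
python3 - <<'E'
from h import *
np.set_printoptions(precision=4,suppress=True)
t=load('top0');s=load('scene0')
from station import manip
print(R.from_quat(manip.sense()['tool_rot']).as_matrix())
f=lambda u,v:(180+(u+.5)/3.6-.5,210+(v+.5)/3.6-.5)
g=lambda u,v:(160+(u+.5)/3-.5,210+(v+.5)/3-.5)
for n,a in dict(blue=(583,147),green=(658,153),amber=(734,158)).items(): print(n,at_z(t,*f(*a),.092))
for n,a in dict(blue=(574,82),green=(627,64),amber=(677,47)).items(): print('sc',n,at_z(s,*g(*a),.096))
rk=[at_z(t,*f(*a),.036) for a in((545,117),(770,135),(767,203),(540,184))];print('rack',np.array(rk),np.mean(rk,0))
bl=[at_z(t,*f(*a),.046) for a in((325,115),(390,113),(393,178),(327,181))];print('block',np.array(bl),np.mean(bl,0))
bl=[at_z(s,*g(*a),.046) for a in((355,226),(400,194),(453,208),(407,243))];print('blockS',np.array(bl),np.mean(bl,0))
print('pink',at_z(t,*f(593,32),.09),'black',at_z(t,*f(480,152),.09))
print('black sc',at_z(s,*g(507,230),0),'pink sc',at_z(s,*g(497,155),0))
for d in ((75,236),(54,218),(36,168),(38,140)):print('dot',at_z(t,*f(*d),.010))
for d in ((76,407),(121,436),(157,440),(196,437)):print('dotS',at_z(s,*g(*d),.010))
# reproject
for n,p in dict(blue=(.513,-.113,.096),handle=(.420,.2755,.086),pivot=(.504,.262,.06),mouth=(.516,.0625,.046)).items():
    a=proj(t,p);b=proj(s,p);print(n,'top crop',(a[0]-180)*3.6,(a[1]-210)*3.6,'sc crop',(b[0]-160)*3,(b[1]-210)*3)
E
```

```text
[[-0.0005  0.4048 -0.9144]
 [ 0.002  -0.9144 -0.4048]
 [-1.     -0.002  -0.0003]]
blue [ 0.5104 -0.1112  0.092 ]
green [ 0.506  -0.1683  0.092 ]
amber [ 0.5024 -0.2262  0.092 ]
sc blue [ 0.5152 -0.1143  0.096 ]
sc green [ 0.51   -0.1719  0.096 ]
sc amber [ 0.5049 -0.2296  0.096 ]
rack [[ 0.5403 -0.0832  0.036 ]
 [ 0.5266 -0.2621  0.036 ]
 [ 0.4725 -0.2588  0.036 ]
 [ 0.4869 -0.0793  0.036 ]] [ 0.5066 -0.1709  0.036 ]
block [[0.54   0.0908 0.046 ]
 [0.5418 0.0394 0.046 ]
 [0.4903 0.0364 0.046 ]
 [0.4877 0.0882 0.046 ]] [0.5149 0.0637 0.046 ]
blockS [[0.5289 0.0972 0.046 ]
 [0.5425 0.0422 0.046 ]
 [0.5005 0.03   0.046 ]
 [0.4863 0.0879 0.046 ]] [0.5146 0.0643 0.046 ]
pink [ 0.5997 -0.1191  0.09  ] black [ 0.5065 -0.0327  0.09  ]
black sc [ 0.5086 -0.0356  0.    ] pink sc [ 0.6037 -0.1239  0.    ]
dot [0.4458 0.2933 0.01  ]
dot [0.4602 0.3108 0.01  ]
dot [0.5005 0.3269 0.01  ]
dot [0.5232 0.3263 0.01  ]
dotS [0.5254 0.3232 0.01  ]
dotS [0.4821 0.3202 0.01  ]
dotS [0.4642 0.3076 0.01  ]
dotS [0.4506 0.2899 0.01  ]
blue top crop 584.2960535856691 141.75570740693612 sc crop 574.0397229098012 82.26979622318228
handle top crop 71.4911801298935 263.18199586721255 sc crop 240.38576514445867 336.05087814240244
pivot top crop 101.21523322204818 156.37714072282063 sc crop 175.147906773545 310.02831363736357
mouth top crop 359.00003700747874 144.01541115853868 sc crop 403.4955460554701 214.75990047018945
```

Both cameras agree to about 3 mm, and the geometry checks out:
- Socket to pivot is 200 mm.
- Handle radius is 85 mm.
- Tube spacing is 58 mm.

The blue tube is at about (0.512,-0.113). I'll move above it with the jaws across the row.

```bash
python3 -m crank '[0.6,26,46,0,0.11, 0.6,52,92,0,0.22, 0.6,78,138,0,0.33, 0.6,104,184,0,0.44, 0.6,130,230,0,0.55, 0.6,156,276,0,0.66, 0.6,182,322,0,0.77, 0.6,208,368,0,0.88, 0.6,234,413,0,0.98, 0.6,259,458,0,1.077]' 40
python3 -m crank '[0.6,0,0,-30,0, 0.6,0,0,-60,0, 0.6,0,0,-60,0, 0.6,0,0,-60,0]'
python3 - <<'E'
from h import *
from station import manip
s=manip.sense();print(s['tcp_pos'],s['force'],s['finger_gap'],s['t'],s['q']);print(R.from_quat(s['tool_rot']).as_matrix()[:,1])
snap('top','t1');snap('scene','s1');crop('t1',280,200,440,310,5,'c3');crop('s1',300,150,440,290,4,'c4')
E
```

```text
t: 1.35
tcp_pos: [0.5126, -0.1118, 0.2561]
tool_rot: [-0.518, -0.481, 0.518, -0.481]
force: [0.9, -0.8, -0.1]
finger_gap: 0.598
t: 1.85
tcp_pos: [0.5124, -0.1138, 0.1969]
tool_rot: [0.519, 0.48, -0.519, 0.481]
force: [0.5, -0.2, 0.2]
finger_gap: 0.6
[ 0.51244964 -0.1138097   0.19687998] [ 0.54861176 -0.24253218  0.17401078] 0.5999783705094026 1.85 [-4.31614341e-01  4.77280885e-01  1.74361771e+00  2.11768251e-05
  9.19895838e-01 -3.54342778e-01]
[ 9.97014772e-01 -7.72073554e-02  7.54474888e-04]
```

View pics/c3.png

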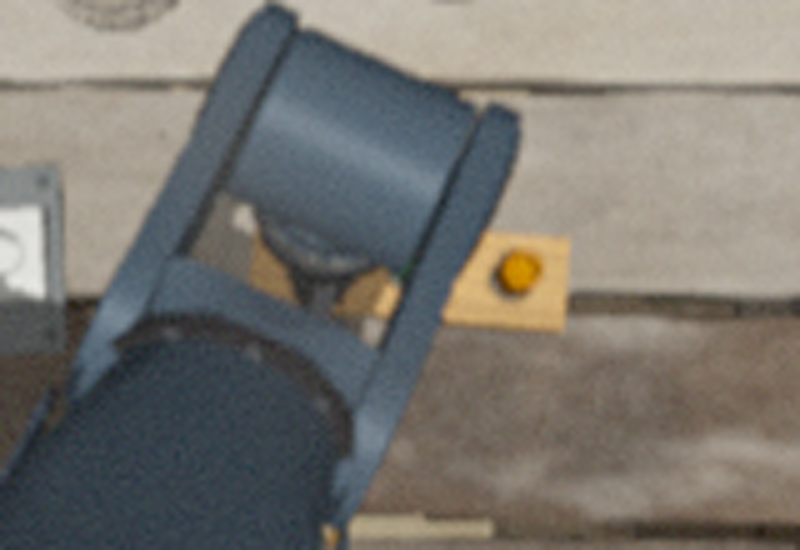

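View pics/c4.png

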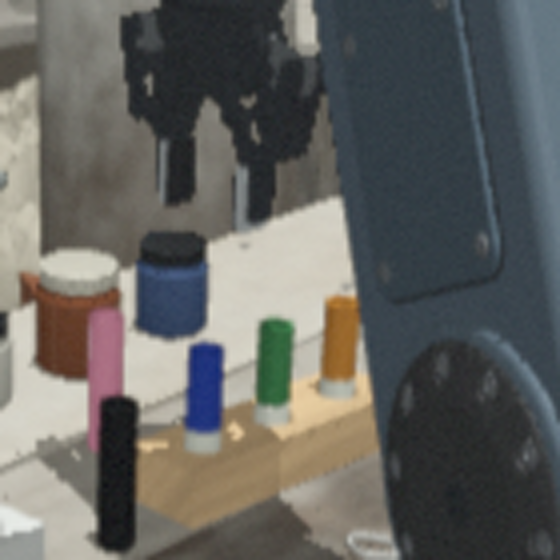

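The scene crop shows the open fingers at (178,180) and (252,195), straddling the blue tube at (206,345). I'll descend and grip.

```bash
python3 -m crank '[0.6,0,0,-30,0, 0.6,0,0,-60,0, 0.6,0,0,-85,0, 0.6,0,0,-105,0, 0.6,0,0,-117,0, 0.6,0,0,-117,0, 0.6,0,0,-117,0]'
python3 -m crank '[0.1,0,0,0,0, 0.1,0,0,0,0, 0.1,0,0,0,0, 0.1,0,0,0,0, 0.1,0,0,0,0, 0.1,0,0,0,0]' 40
python3 - <<'E'
from h import *
snap('scene','s2');crop('s2',300,150,440,290,4,'c5')
E
```

```text
t: 2.82
tcp_pos: [0.5127, -0.1138, 0.0802]
tool_rot: [0.519, 0.48, -0.519, 0.481]
force: [-0.1, -0.2, 0.1]
finger_gap: 0.599
t: 3.58
tcp_pos: [0.5125, -0.1136, 0.0801]
tool_rot: [0.519, 0.48, -0.519, 0.481]
force: [-0.1, 1.0, 6.4]
finger_gap: 0.244
```

View pics/c5.png

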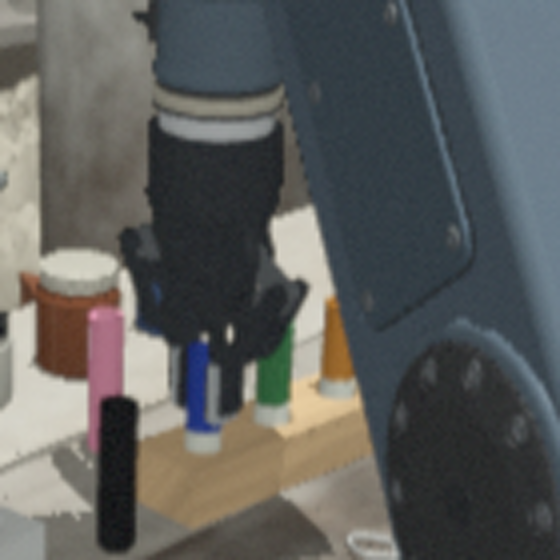

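The gap of 0.244 (about 21 mm) matches the tube, which sits between the pads. I'll lift it straight up.

```bash
python3 -m crank '[0.1,0,0,8,0, 0.1,0,0,20,0, 0.1,0,0,35,0, 0.1,0,0,60,0, 0.1,0,0,90,0, 0.1,0,0,115,0, 0.1,0,0,130,0, 0.1,0,0,130,0]'
python3 - <<'E'
from h import *
snap('scene','s3');crop('s3',280,110,440,290,3.3,'c6')
E
```

```text
t: 4.62
tcp_pos: [0.5126, -0.1137, 0.2106]
tool_rot: [0.519, 0.479, -0.518, 0.481]
force: [0.2, -0.7, -1.0]
finger_gap: 0.248
```

View pics/c6.png

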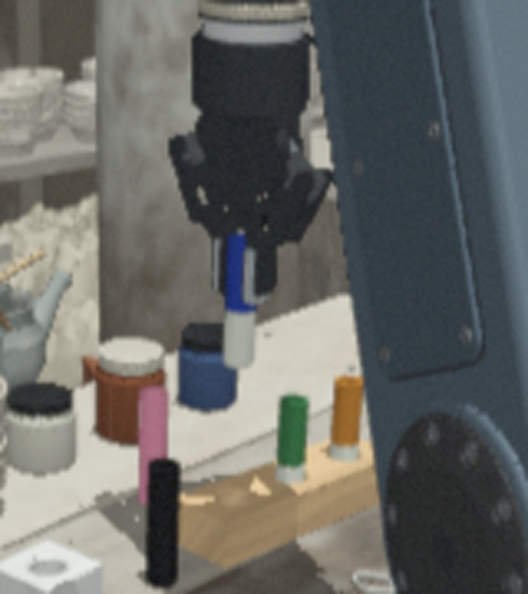

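The tube is held upright with its foot at crop (239,364), and the rack is undisturbed. I'll check the foot's offset from the TCP along the pads.

```bash
python3 - <<'E'
from h import *
np.set_printoptions(precision=4,suppress=True)
s=load('s3')
crop('s3',335,170,370,230,10,'c7')
# expected projections of tube axis ends if tube y offset d
for d in(-.004,-.002,0,.002,.004):
    a=proj(s,(.5126,-.1137+d,.1366));b=proj(s,(.5126,-.1137+d,.1766)); print(d,[(round((x[0]-335+.5)*10,0),round((x[1]-170+.5)*10)) for x in(a,b)])
E
```

```text
-0.004 [(np.float64(190.0), 509), (np.float64(198.0), 342)]
-0.002 [(np.float64(185.0), 511), (np.float64(192.0), 344)]
0 [(np.float64(179.0), 514), (np.float64(186.0), 346)]
0.002 [(np.float64(173.0), 516), (np.float64(180.0), 348)]
0.004 [(np.float64(167.0), 518), (np.float64(174.0), 350)]
```

View pics/c7.png

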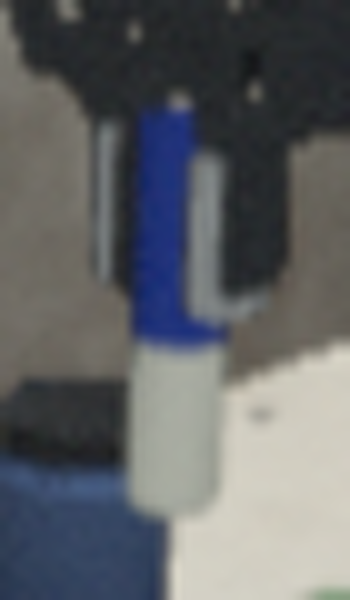

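```bash
python3 -m crank '[0.1,0,20,10,0, 0.1,1,55,10,0, 0.1,2,95,10,0, 0.1,3,135,10,0, 0.1,3,160,10,0, 0.1,3,175,0,0, 0.1,3,175,-25,0, 0.1,3,175,-50,0, 0.1,3,175,-65,0, 0.1,3,175,-65,0]'
python3 - <<'E'
from h import *
snap('scene','s4');crop('s4',250,200,340,310,5,'c8');
snap('top','t4');crop('t4',240,220,320,290,8,'c9')
E
```

```text
t: 5.92
tcp_pos: [0.5141, 0.0616, 0.1429]
tool_rot: [-0.518, -0.481, 0.52, -0.479]
force: [-0.2, -0.7, -0.3]
finger_gap: 0.243
```

View pics/c8.png

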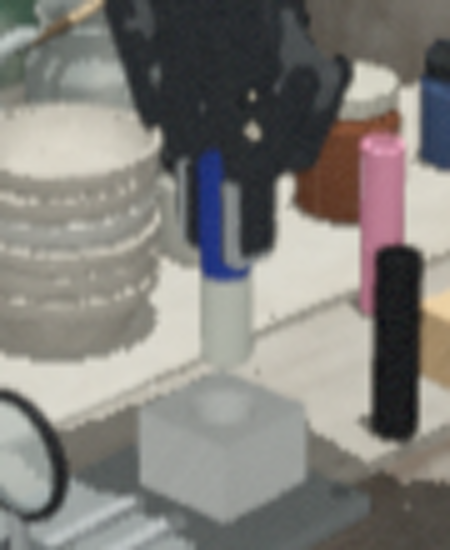

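View pics/c9.png

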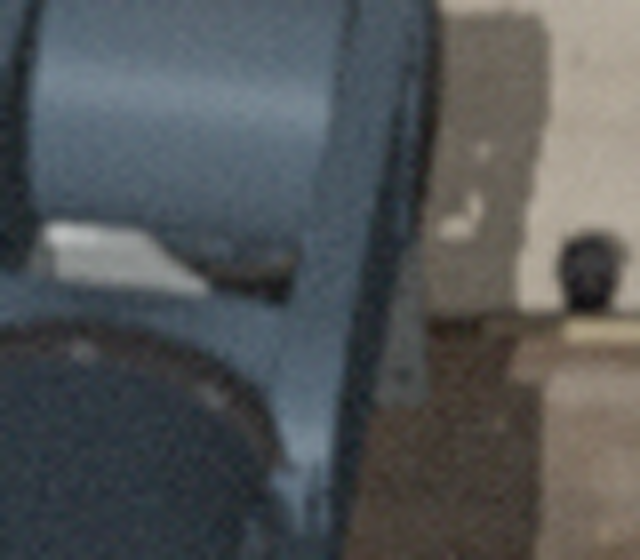

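```bash
python3 - <<'E'
from h import *
np.set_printoptions(precision=4,suppress=True)
s=load('s4')
im=cv2.resize(s['img'][265:320,270:320,::-1],None,fx=11,fy=11,interpolation=cv2.INTER_CUBIC);cv2.imwrite('pics/c10.png',im)
E
```

```text
(no output)
```

View pics/c10.png

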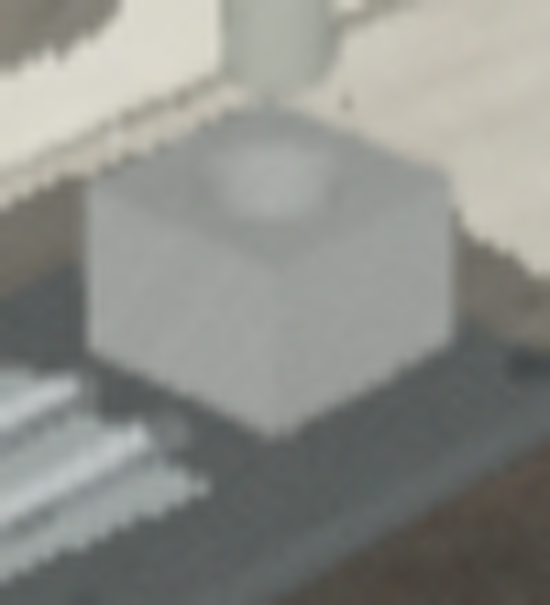

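```bash
python3 - <<'E'
from h import *
np.set_printoptions(precision=4,suppress=True)
s=load('s4')
g=lambda u,v:(270+(u+.5)/11-.5,265+(v+.5)/11-.5)
M=at_z(s,*g(272,180),.046);print('mouth',M)
# foot centre: front lowest point of chamfered rim ~ (277,97); 
for v in(75,80,85):print('foot',at_z(s,*g(278,v),.0687))
p=proj(s,(.5141,.0616,.0687));print('tcp-proj foot in crop',(p[0]-270+.5)*11,(p[1]-265+.5)*11)
for P in((.5141,.0616+.0018,.0687),(.5141+.01,.0616,.0687)):
  p=proj(s,P);print((p[0]-270+.5)*11,(p[1]-265+.5)*11)
E
```

```text
mouth [0.5185 0.0608 0.046 ]
foot [0.5174 0.06   0.0687]
foot [0.5159 0.0614 0.0687]
foot [0.5144 0.0629 0.0687]
tcp-proj foot in crop 284.40325300803363 83.84468857323816
277.44577928605423 86.8686582626454
248.5060758227291 66.71584297659092
```

```bash
python3 -m crank '[0.1,2,-1,-5,0, 0.1,2,-1,-15,0, 0.1,2,-1,-18,0, 0.1,2,-1,-18,0]'; python3 -m crank '[0.1,0,0,-3,0, 0.1,0,0,-6,0, 0.1,0,0,-8,0]'
```

```text
t: 6.52
tcp_pos: [0.5167, 0.0605, 0.1259]
tool_rot: [-0.519, -0.481, 0.519, -0.48]
force: [-0.2, 0.5, -1.7]
finger_gap: 0.247
t: 6.9
tcp_pos: [0.517, 0.0605, 0.1181]
tool_rot: [-0.519, -0.48, 0.519, -0.48]
force: [0.1, 0.2, -1.6]
finger_gap: 0.246
```

The foot is at about 44 mm, 2 mm below the mouth, with no contact force. I'll continue down.

```bash
python3 -m crank '[0.1,0,0,-3,0, 0.1,0,0,-6,0, 0.1,0,0,-9,0, 0.1,0,0,-12,0, 0.1,0,0,-12,0]'; python3 - <<'E'
from h import *
snap('scene','s5');crop('s5',250,200,340,310,5,'c11')
E
```

```text
t: 7.52
tcp_pos: [0.5165, 0.0608, 0.1058]
tool_rot: [-0.519, -0.481, 0.519, -0.48]
force: [-1.1, 3.0, -2.4]
finger_gap: 0.247
```

View pics/c11.png

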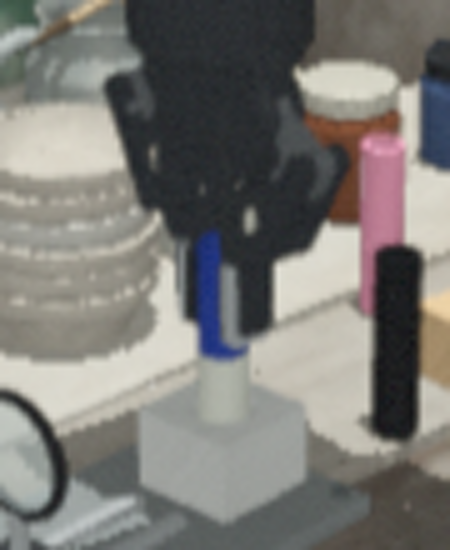

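It's going in, at (222,420). The wall is pushing about 3 N toward +y, so I'll ease +1 mm that way while lowering.

```bash
python3 -m crank '[0.1,0,1,-2,0, 0.1,0,1,-5,0, 0.1,0,1,-8,0, 0.1,0,1,-10,0, 0.1,0,1,-10,0]';python3 -m crank '[0.1,0,0,-1.5,0, 0.1,0,0,-3,0, 0.1,0,0,-4,0, 0.1,0,0,-4,0]'
```

```text
t: 8.2
tcp_pos: [0.517, 0.0614, 0.096]
tool_rot: [-0.519, -0.48, 0.519, -0.48]
force: [-0.8, 0.4, -1.4]
finger_gap: 0.246
t: 8.7
tcp_pos: [0.5171, 0.0615, 0.0922]
tool_rot: [-0.519, -0.48, 0.519, -0.48]
force: [-0.9, -0.1, -1.3]
finger_gap: 0.247
```

```bash
python3 -m crank '[0.1,0,0,-0.5,0, 0.1,0,0,-1,0, 0.1,0,0,-1,0]';python3 -m crank '[0.1,0,0,-0.5,0, 0.1,0,0,-1,0, 0.1,0,0,-1,0]'
```

```text
t: 9.07
tcp_pos: [0.5171, 0.0615, 0.0921]
tool_rot: [0.519, 0.48, -0.519, 0.481]
force: [-2.8, 0.0, 6.2]
finger_gap: 0.245
t: 9.45
tcp_pos: [0.5171, 0.0615, 0.092]
tool_rot: [0.519, 0.48, -0.519, 0.481]
force: [-3.7, 0.7, 14.5]
finger_gap: 0.241
```

The floor is reached at the predicted height, and the force rises to 14 N. I'll release, lift and check.

```bash
python3 -m crank '[0.5,0,0,0,0, 0.5,0,0,0,0, 0.5,0,0,0,0, 0.5,0,0,0,0, 0.5,0,0,15,0, 0.5,0,0,40,0, 0.5,0,0,80,0, 0.5,0,0,120,0, 0.5,0,0,130,0]'; python3 - <<'E'
from h import *
snap('scene','s6');crop('s6',160,200,340,350,4.4,'c12')
E
```

```text
t: 10.58
tcp_pos: [0.5186, 0.0615, 0.2237]
tool_rot: [0.52, 0.479, -0.517, 0.482]
force: [0.4, -0.1, 0.2]
finger_gap: 0.501
```

View pics/c12.png

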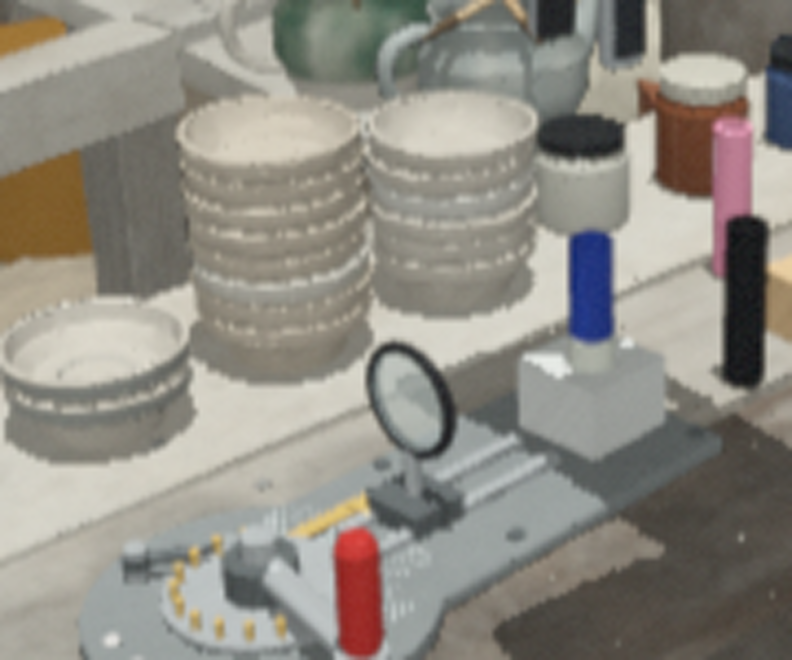

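The tube stands home: about 12 mm of white shows at (592,352) under the 50 mm of blue, with the top at (591,235). Next I'll move above the handle with the jaws tangential.

```bash
python3 -m crank '[0.55,-8,15,0,0.15, 0.55,-18,40,0,0.3, 0.55,-30,68,0,0.46, 0.55,-43,95,0,0.62, 0.55,-55,122,0,0.78, 0.55,-67,150,0,0.94, 0.55,-80,177,0,1.1, 0.55,-90,200,0,1.25, 0.55,-96,213,0,1.4, 0.55,-96,213,0,1.5]' 40
python3 -m crank '[0.55,0,0,-30,0, 0.55,0,0,-60,0, 0.55,0,0,-60,0, 0.55,0,0,-60,0]'
python3 - <<'E'
from h import *
from station import manip
s=manip.sense();print(s['tcp_pos'],s['q']);print(R.from_quat(s['tool_rot']).as_matrix()[:,1])
I=snap('scene','s7');crop('s7',190,230,290,370,4.2,'c13');snap('top','t7');crop('t7',180,210,320,310,5,'c14')
p=proj(I,(*s['tcp_pos'][:2],.086));print((p[0]-190)*4.2,(p[1]-230)*4.2)
E
```

```text
t: 11.88
tcp_pos: [0.4194, 0.2751, 0.2191]
tool_rot: [0.05, 0.706, -0.051, 0.704]
force: [-0.1, -0.0, -0.5]
finger_gap: 0.549
t: 12.38
tcp_pos: [0.4211, 0.2745, 0.1604]
tool_rot: [0.052, 0.705, -0.052, 0.705]
force: [-0.2, -0.1, -0.2]
finger_gap: 0.549
[0.42109745 0.27452306 0.16038189] [ 3.55077750e-01  5.12749050e-01  1.82760676e+00 -1.00003029e-05
  8.01678109e-01 -1.06787359e+00]
[ 1.47300050e-01  9.89091830e-01 -2.18975617e-04]
210.8190665300687 384.4567742735516
```

View pics/c13.png

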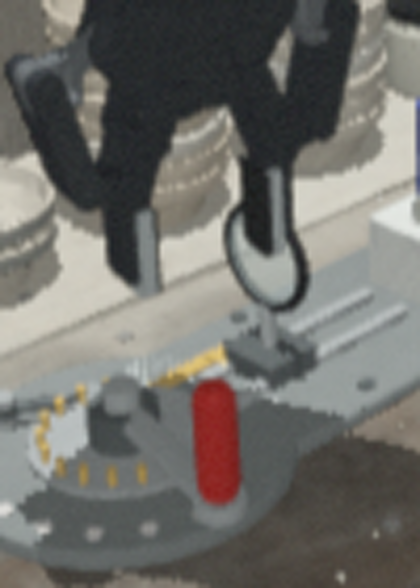

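View pics/c14.png

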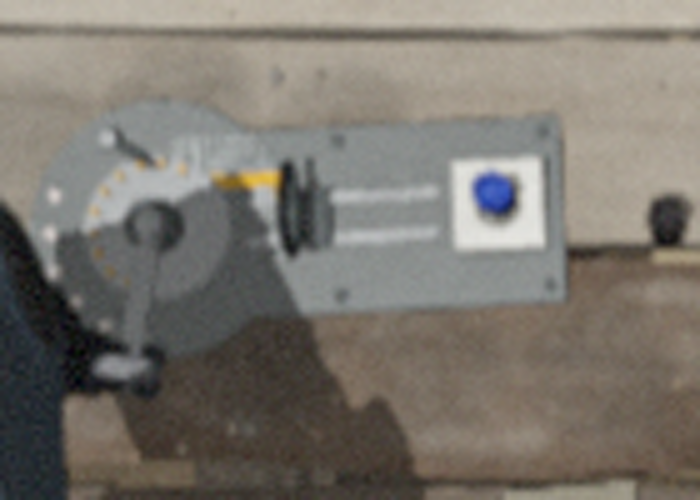

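The handle, with its top at (213,385), sits between the fingers; the TCP axis projects to (211,384). I'll descend.

```bash
python3 -m crank '[0.55,0,0,-30,0, 0.55,0,0,-60,0, 0.55,0,0,-80,0, 0.55,0,0,-92,0, 0.55,0,0,-92,0, 0.55,0,0,-92,0]'
python3 -m crank '[0.1,0,0,0,0, 0.1,0,0,0,0, 0.1,0,0,0,0, 0.1,0,0,0,0, 0.1,0,0,0,0, 0.1,0,0,0,0]' 60
python3 - <<'E'
from h import *
snap('scene','s8');crop('s8',190,230,290,370,4.2,'c15')
E
```

```text
t: 13.22
tcp_pos: [0.4216, 0.2748, 0.0691]
tool_rot: [0.052, 0.705, -0.052, 0.706]
force: [0.3, -0.6, 0.5]
finger_gap: 0.55
t: 13.98
tcp_pos: [0.4213, 0.2747, 0.069]
tool_rot: [0.052, 0.705, -0.052, 0.706]
force: [-0.8, 0.2, 6.7]
finger_gap: 0.194
```

View pics/c15.png

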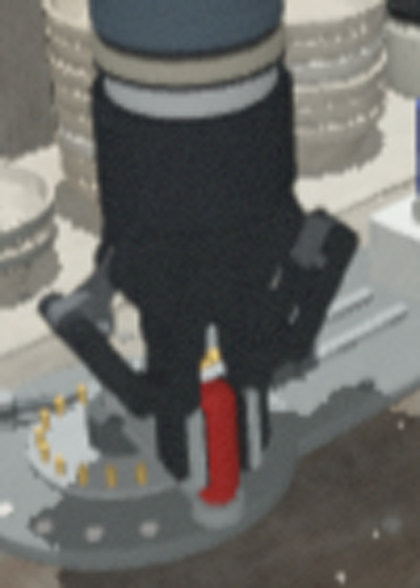

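The handle is gripped. Now I'll compute the arc.

```bash
python3 - <<'E'
import numpy as np
a0=171.5
for d in list(range(0,68,4))+[10,22,42,61,62,63]:
    a=np.radians(a0-d);b=np.radians(a0);print(d,np.round(85*np.array([np.cos(a)-np.cos(b),np.sin(a)-np.sin(b)]),1),round(-np.radians(d),3))
E
```

```text
0 [0. 0.] -0.0
4 [1.1 5.8] -0.07
8 [ 2.6 11.6] -0.14
12 [ 4.4 17.2] -0.209
16 [ 6.7 22.7] -0.279
20 [ 9.4 28. ] -0.349
24 [12.4 33.1] -0.419
28 [15.7 38. ] -0.489
32 [19.4 42.6] -0.559
36 [23.4 47. ] -0.628
40 [27.7 51.1] -0.698
44 [32.3 54.9] -0.768
48 [37.2 58.3] -0.838
52 [42.2 61.4] -0.908
56 [47.5 64.2] -0.977
60 [52.9 66.5] -1.047
64 [58.5 68.5] -1.117
10 [ 3.5 14.4] -0.175
22 [10.8 30.6] -0.384
42 [30. 53.] -0.733
61 [54.3 67.1] -1.065
62 [55.7 67.6] -1.082
63 [57.1 68. ] -1.1
```

```bash
python3 -m crank '[0.1,0.5,3,0,-0.035, 0.1,1.1,5.8,0,-0.07, 0.1,1.8,8.7,0,-0.105, 0.1,2.6,11.6,0,-0.14, 0.1,2.6,11.6,0,-0.14]' 80
python3 - <<'E'
from station import manip
s=manip.sense();print(s['force'],s['ft_torque'],s['tcp_pos'])
E
```

```text
t: 14.65
tcp_pos: [0.4235, 0.2855, 0.069]
tool_rot: [0.1, 0.7, -0.101, 0.7]
force: [-0.3, -2.7, 6.1]
finger_gap: 0.186
[-0.32241629 -2.68194607  6.11423444] [-0.51051522  0.03742948  0.19746866] [0.42347614 0.28553485 0.06900854]
```

Mainly tangential force so far. I'll move on to the first click.

```bash
python3 -m crank '[0.1,0.9,2.8,0,-0.035, 0.1,1.8,5.6,0,-0.07, 0.1,2.9,8.4,0,-0.105, 0.1,4.1,11.1,0,-0.14, 0.1,4.1,11.1,0,-0.14]'
python3 -m crank '[0.1,0.6,1.3,0,-0.017, 0.1,1.3,2.7,0,-0.035, 0.1,1.3,2.7,0,-0.035]'
python3 -m crank '[0.1,0.6,1.3,0,-0.017, 0.1,1.4,2.6,0,-0.035, 0.1,1.4,2.6,0,-0.035]'
```

```text
t: 15.28
tcp_pos: [0.4281, 0.2975, 0.0691]
tool_rot: [0.151, 0.691, -0.15, 0.691]
force: [-0.6, 0.5, 6.9]
finger_gap: 0.193
t: 15.65
tcp_pos: [0.4293, 0.3002, 0.0691]
tool_rot: [0.163, 0.688, -0.162, 0.689]
force: [-1.4, -0.5, 6.2]
finger_gap: 0.19
t: 16.02
tcp_pos: [0.4306, 0.3027, 0.0691]
tool_rot: [0.174, 0.685, -0.174, 0.686]
force: [-0.4, -0.1, 6.5]
finger_gap: 0.193
```

```bash
python3 - <<'E'
from h import *
snap('scene','s9');crop('s9',170,230,290,370,4.2,'c16');snap('top','t9');crop('t9',180,210,320,310,5,'c17')
from station import manip
p=manip.sense()['tcp_pos'];c=np.array([.5054,.2621]);d=p[:2]-c;print(np.degrees(np.arctan2(d[1],d[0])),np.hypot(*d))
E
```

```text
151.47612309442627 0.08511361648570498
```

View pics/c16.png

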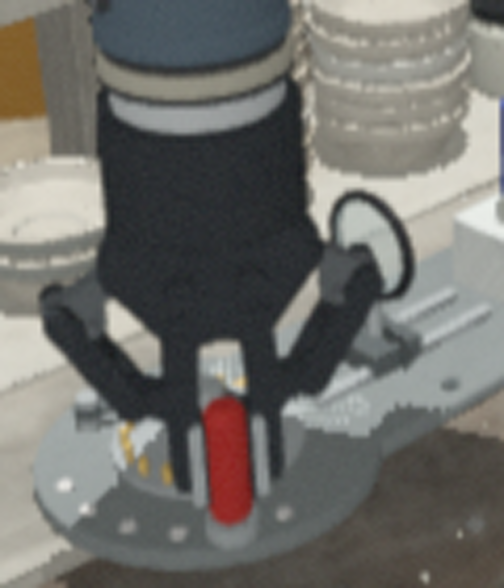

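View pics/c17.png

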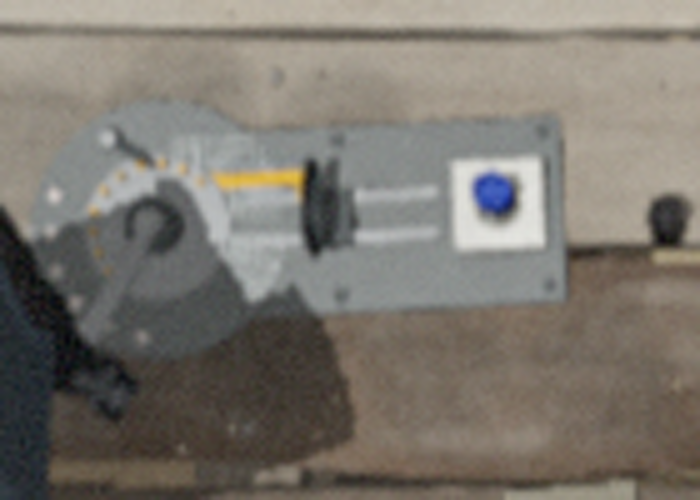

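```bash
python3 -m crank '[0.1,0.7,1.3,0,-0.017, 0.1,1.4,2.6,0,-0.035, 0.1,1.4,2.6,0,-0.035]'
python3 -m crank '[0.1,0.8,1.3,0,-0.017, 0.1,1.6,2.5,0,-0.035, 0.1,1.6,2.5,0,-0.035]'
python3 -m crank '[0.1,0.8,1.3,0,-0.017, 0.1,1.6,2.5,0,-0.035, 0.1,1.6,2.5,0,-0.035]'
python3 -m crank '[0.1,0.8,1.2,0,-0.017, 0.1,1.7,2.4,0,-0.035, 0.1,1.7,2.4,0,-0.035]'
python3 -m crank '[0.1,0.9,1.2,0,-0.017, 0.1,1.8,2.3,0,-0.035, 0.1,1.8,2.3,0,-0.035]'
python3 -m crank '[0.1,0.9,1.2,0,-0.017, 0.1,1.9,2.3,0,-0.035, 0.1,1.9,2.3,0,-0.035]'
```

```text
t: 16.5
tcp_pos: [0.4321, 0.3053, 0.0691]
tool_rot: [0.186, 0.682, -0.186, 0.682]
force: [-0.5, 0.3, 5.9]
finger_gap: 0.19
t: 16.88
tcp_pos: [0.4334, 0.3076, 0.0691]
tool_rot: [0.198, 0.679, -0.198, 0.679]
force: [-0.7, -0.5, 6.9]
finger_gap: 0.191
t: 17.25
tcp_pos: [0.4347, 0.3097, 0.069]
tool_rot: [0.209, 0.675, -0.21, 0.675]
force: [-2.3, -2.5, 8.2]
finger_gap: 0.188
t: 17.62
tcp_pos: [0.4361, 0.3119, 0.069]
tool_rot: [0.221, 0.672, -0.222, 0.671]
force: [-1.6, -2.8, 6.7]
finger_gap: 0.188
t: 18.0
tcp_pos: [0.4378, 0.3142, 0.069]
tool_rot: [0.232, 0.668, -0.233, 0.667]
force: [-2.2, -2.5, 7.8]
finger_gap: 0.193
t: 18.38
tcp_pos: [0.4397, 0.3166, 0.069]
tool_rot: [0.244, 0.664, -0.245, 0.663]
force: [-2.9, -1.2, 7.0]
finger_gap: 0.187
```

```bash

python3 -m crank '[0.1,1,1.1,0,-0.017, 0.1,2,2.2,0,-0.035, 0.1,2,2.2,0,-0.035]'
python3 -m crank '[0.1,1,1.1,0,-0.017, 0.1,2,2.2,0,-0.035, 0.1,2,2.2,0,-0.035]'
python3 -m crank '[0.1,1,1.1,0,-0.017, 0.1,2.1,2.1,0,-0.035, 0.1,2.1,2.1,0,-0.035]'
python3 -m crank '[0.1,1.1,1,0,-0.017, 0.1,2.2,2,0,-0.035, 0.1,2.2,2,0,-0.035]'
python3 -m crank '[0.1,1.1,1,0,-0.017, 0.1,2.3,1.9,0,-0.035, 0.1,2.3,1.9,0,-0.035]'
python3 -m crank '[0.1,1.1,1,0,-0.017, 0.1,2.3,1.9,0,-0.035, 0.1,2.3,1.9,0,-0.035]'
```

```text
t: 18.75
tcp_pos: [0.4422, 0.3193, 0.069]
tool_rot: [0.256, 0.659, -0.257, 0.659]
force: [-2.9, -0.2, 7.1]
finger_gap: 0.193
t: 19.12
tcp_pos: [0.4449, 0.3219, 0.0691]
tool_rot: [0.269, 0.654, -0.268, 0.654]
force: [-0.1, 0.5, 5.1]
finger_gap: 0.192
t: 19.5
tcp_pos: [0.4468, 0.3238, 0.0691]
tool_rot: [0.28, 0.649, -0.279, 0.65]
force: [-1.1, -0.5, 5.5]
finger_gap: 0.193
t: 19.88
tcp_pos: [0.4489, 0.3258, 0.0691]
tool_rot: [0.291, 0.644, -0.291, 0.645]
force: [-1.1, -0.5, 6.1]
finger_gap: 0.189
t: 20.25
tcp_pos: [0.4511, 0.3277, 0.0691]
tool_rot: [0.302, 0.639, -0.302, 0.639]
force: [-0.5, -0.8, 5.9]
finger_gap: 0.189
t: 20.62
tcp_pos: [0.4531, 0.3293, 0.0691]
tool_rot: [0.313, 0.634, -0.313, 0.634]
force: [-2.1, -1.0, 6.8]
finger_gap: 0.189
```

Force rises from about 25° to 34° and lets go before 36–40°, so two clicks are done. The handle is at 43.6°, in the third tooth. I'll carry on toward 60°.

```bash

python3 -m crank '[0.1,1.2,0.9,0,-0.017, 0.1,2.4,1.7,0,-0.035, 0.1,3.6,2.6,0,-0.052, 0.1,4.9,3.4,0,-0.07, 0.1,4.9,3.4,0,-0.07]'
python3 -m crank '[0.1,1.2,0.8,0,-0.017, 0.1,2.5,1.6,0,-0.035, 0.1,3.7,2.4,0,-0.052, 0.1,5,3.1,0,-0.07, 0.1,5,3.1,0,-0.07]'
python3 -m crank '[0.1,1.3,0.7,0,-0.017, 0.1,2.6,1.4,0,-0.035, 0.1,2.6,1.4,0,-0.035]'
python3 -m crank '[0.1,1.3,0.7,0,-0.017, 0.1,2.7,1.4,0,-0.035, 0.1,2.7,1.4,0,-0.035]'
python3 -m crank '[0.1,1.3,0.6,0,-0.017, 0.1,2.7,1.2,0,-0.035, 0.1,2.7,1.2,0,-0.035]'
python3 -m crank '[0.1,1.3,0.6,0,-0.017, 0.1,2.7,1.1,0,-0.035, 0.1,2.7,1.1,0,-0.035]'
python3 - <<'E'
from h import *
from station import manip
p=manip.sense()['tcp_pos'];c=np.array([.5054,.2621]);d=p[:2]-c;print(171.5-np.degrees(np.arctan2(d[1],d[0])),np.hypot(*d))
snap('scene','s10');crop('s10',170,230,290,370,4.2,'c18');snap('top','t10');crop('t10',180,210,320,310,5,'c19')
E
```

```text
t: 21.25
tcp_pos: [0.4572, 0.3324, 0.069]
tool_rot: [0.334, 0.623, -0.335, 0.622]
force: [-2.8, -0.0, 8.8]
finger_gap: 0.19
t: 21.88
tcp_pos: [0.4622, 0.3355, 0.069]
tool_rot: [0.356, 0.611, -0.357, 0.61]
force: [-3.1, -0.6, 6.2]
finger_gap: 0.187
t: 22.25
tcp_pos: [0.4652, 0.3372, 0.069]
tool_rot: [0.367, 0.604, -0.368, 0.604]
force: [-2.3, -0.1, 5.6]
finger_gap: 0.19
t: 22.62
tcp_pos: [0.4689, 0.3389, 0.0691]
tool_rot: [0.378, 0.597, -0.378, 0.598]
force: [-0.1, -1.1, 5.4]
finger_gap: 0.184
t: 23.0
tcp_pos: [0.4713, 0.34, 0.0691]
tool_rot: [0.389, 0.591, -0.388, 0.591]
force: [-1.5, -0.7, 5.0]
finger_gap: 0.191
t: 23.38
tcp_pos: [0.474, 0.3411, 0.0691]
tool_rot: [0.399, 0.584, -0.399, 0.584]
force: [-1.1, -0.5, 6.4]
finger_gap: 0.192
59.83591535182988 0.08499050352519823
```

View pics/c18.png

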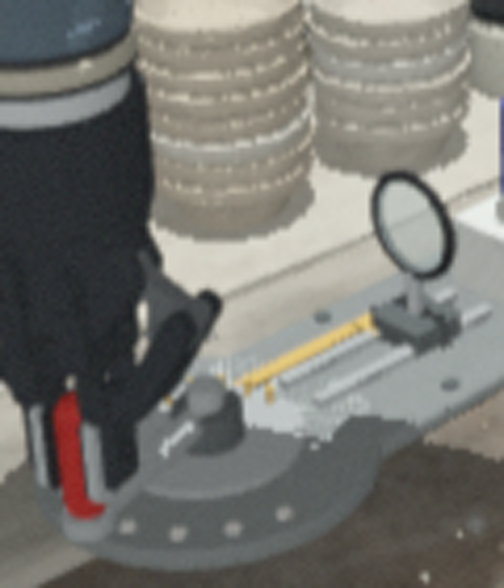

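View pics/c19.png

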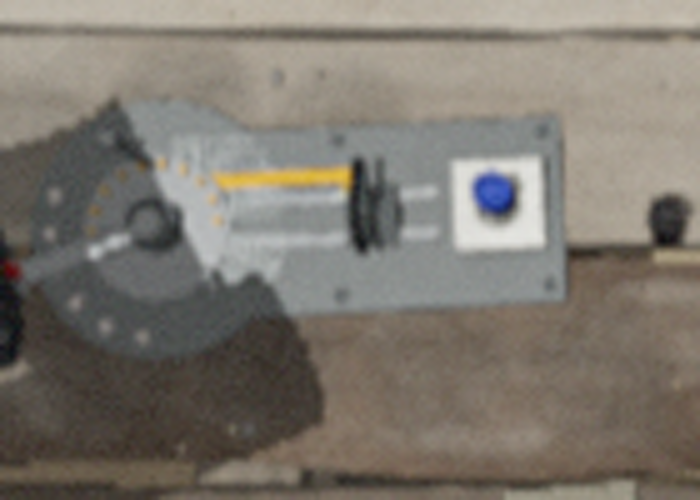

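The arm covers the third-click dot: the start, first and second dots show at (142,337), (106,326) and (76,302), and the fourth at (50,234). The angle is 59.8°. I'll add about 2° so the pawl is surely behind the third pin, still well short of the fourth.

```bash

python3 -m crank '[0.1,1.4,0.6,0,-0.017, 0.1,2.8,1.1,0,-0.035, 0.1,2.8,1.1,0,-0.035, 0.1,2.8,1.1,0,-0.035]'
python3 -m crank '[0.1,-1.4,-0.6,0,0.017, 0.1,-2.8,-1.1,0,0.035, 0.1,-2.8,-1.1,0,0.035]'
python3 -m crank '[0.1,-1.4,-0.6,0,0.017, 0.1,-1.4,-0.6,0,0.017]'
```

```text
t: 23.98
tcp_pos: [0.4768, 0.3421, 0.0691]
tool_rot: [0.409, 0.577, -0.409, 0.577]
force: [-0.1, -1.4, 5.4]
finger_gap: 0.186
t: 24.35
tcp_pos: [0.4739, 0.3411, 0.0691]
tool_rot: [0.399, 0.584, -0.399, 0.584]
force: [-1.3, -0.9, 5.9]
finger_gap: 0.189
t: 24.6
tcp_pos: [0.4726, 0.3405, 0.0691]
tool_rot: [0.394, 0.587, -0.394, 0.587]
force: [-1.8, -1.5, 6.6]
finger_gap: 0.191
```

```bash

python3 -m crank '[0.1,-1.4,-0.6,0,0.017, 0.1,-1.4,-0.6,0,0.017]'
python3 -m crank '[0.1,-1.4,-0.6,0,0.017, 0.1,-1.4,-0.6,0,0.017]'
python3 -m crank '[0.1,-1.4,-0.7,0,0.017, 0.1,-1.4,-0.7,0,0.017]'
```

```text
t: 24.85
tcp_pos: [0.4712, 0.3399, 0.0691]
tool_rot: [0.389, 0.591, -0.388, 0.591]
force: [-1.2, -0.0, 5.3]
finger_gap: 0.188
t: 25.1
tcp_pos: [0.47, 0.3394, 0.0692]
tool_rot: [0.384, 0.594, -0.383, 0.594]
force: [-0.5, -0.9, 5.3]
finger_gap: 0.187
t: 25.35
tcp_pos: [0.4689, 0.3389, 0.0691]
tool_rot: [0.379, 0.597, -0.378, 0.597]
force: [-0.1, 0.2, 5.1]
finger_gap: 0.19
```

```bash

python3 -m crank '[0.1,-1.3,-0.7,0,0.017, 0.1,-1.3,-0.7,0,0.017]'
python3 -m crank '[0.1,-1.3,-0.7,0,0.017, 0.1,-1.3,-0.7,0,0.017]'
python3 - <<'E'
from h import *
snap('top','t11');crop('t11',180,210,320,310,5,'c20')
E
```

```text
t: 25.6
tcp_pos: [0.468, 0.3384, 0.0692]
tool_rot: [0.375, 0.6, -0.373, 0.601]
force: [-0.4, 1.0, 5.6]
finger_gap: 0.186
t: 25.85
tcp_pos: [0.467, 0.3379, 0.0692]
tool_rot: [0.37, 0.603, -0.368, 0.604]
force: [1.5, 1.6, 5.8]
finger_gap: 0.189
```

View pics/c20.png

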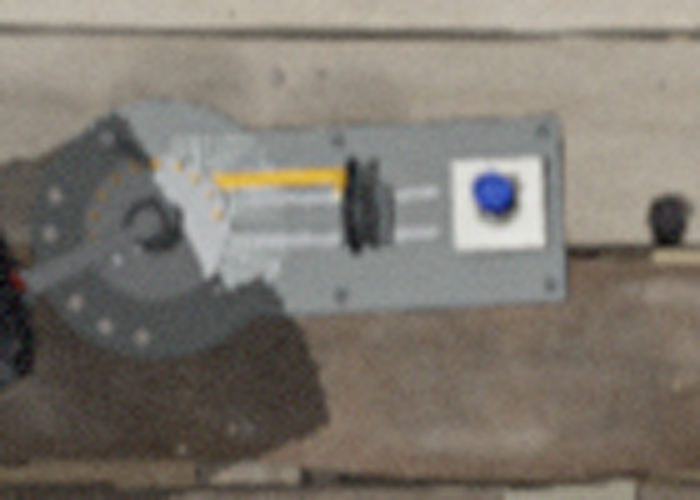

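The lever resists going back below about 56.5°, which shows the pawl locked behind the third pin. The let-goes came at about 16°, 36° and 56° of my angle, so gripping had already taken up the first 3–4°. I'll settle just past the pin.

```bash

python3 -m crank '[0.1,1.3,0.7,0,-0.017, 0.1,2.7,1.3,0,-0.035, 0.1,4,2,0,-0.052, 0.1,5.4,2.6,0,-0.07, 0.1,5.4,2.6,0,-0.07, 0.1,5.4,2.6,0,-0.07]'
python3 -m crank '[0.1,0,0,0,0, 0.1,0,0,0,0, 0.1,0,0,0,0, 0.1,0,0,0,0]'
python3 - <<'E'
from h import *
from station import manip
p=manip.sense()['tcp_pos'];c=np.array([.5054,.2621]);d=p[:2]-c;print(171.5-np.degrees(np.arctan2(d[1],d[0])))
snap('top','t12');crop('t12',180,210,320,310,5,'c21');snap('scene','s12')
im=cv2.imread('pics/t12.png')[225:285,180:230];cv2.imwrite('pics/c22.png',cv2.resize(im,None,fx=10,fy=10,interpolation=cv2.INTER_CUBIC))
E
```

```text
t: 26.65
tcp_pos: [0.4713, 0.34, 0.0691]
tool_rot: [0.389, 0.59, -0.389, 0.59]
force: [-0.8, 1.4, 7.3]
finger_gap: 0.189
t: 27.15
tcp_pos: [0.4713, 0.34, 0.0691]
tool_rot: [0.39, 0.59, -0.389, 0.59]
force: [-0.5, -0.0, 7.6]
finger_gap: 0.19
57.86482784084153
```

View pics/c22.png

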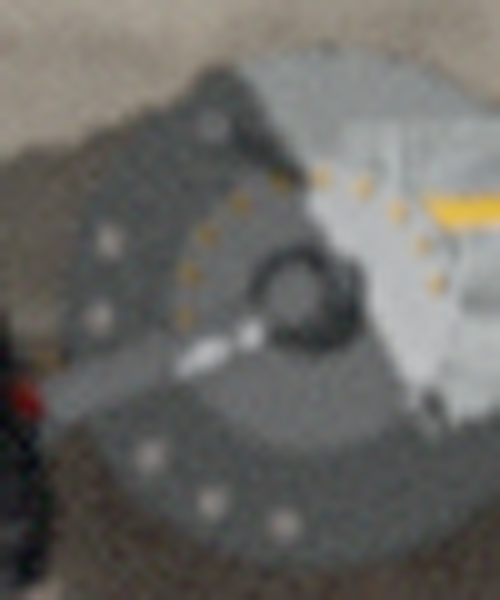

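View pics/s12.png

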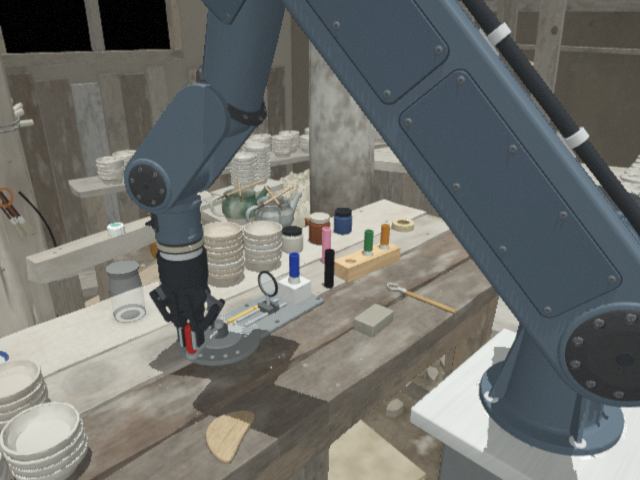

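```bash
python3 - <<'E'
from h import *
s=load('t12');f=lambda u,v:(180+(u+.5)/10-.5,225+(v+.5)/10-.5)
D=np.array([at_z(s,*f(*d),.010)[:2] for d in((285,522),(213,500),(152,455),(98,317),(108,240))])
# circle fit
A=np.c_[2*D,np.ones(5)];c=np.linalg.lstsq(A,(D**2).sum(1),rcond=None)[0];C=c[:2];print(C,np.sqrt(c[2]+C@C))
for c in(C,np.array([.5054,.2621])):print(np.degrees(np.arctan2(*(D-c).T[::-1])).round(1))
a,b=[at_z(s,*f(*p),.032)[:2] for p in((95,388),(235,343))];print('arm',np.degrees(np.arctan2(*(a-b)[::-1])))
E
```

```text
[0.50525773 0.26393904] 0.06426854188138381
[173.4 153.8 133.8  94.2  73.9]
[171.8 152.4 132.8  94.2  74.5]
arm 108.28382674615764
```

The dots fit 20° steps, with the third at about 114° (between 133.8° and 94.2°). The handle is at 114°, right on the mark. I'll nudge 1.5° further so it isn't sitting on the edge, then hold.

```bash

python3 -m crank '[0.1,1,0.5,0,-0.013, 0.1,2.1,0.9,0,-0.026, 0.1,2.1,0.9,0,-0.026, 0.1,2.1,0.9,0,-0.026, 0.1,2.1,0.9,0,-0.026, 0.1,2.1,0.9,0,-0.026, 0.1,2.1,0.9,0,-0.026, 0.1,2.1,0.9,0,-0.026]'
python3 - <<'E'
from h import *
from station import manip,workorder
s=manip.sense();print(s['tcp_pos'],s['force'],s['finger_gap'],abs(s['qd']).max());snap('scene','s13');crop('s13',160,200,420,380,3,'c23')
E
```

```text
t: 28.25
tcp_pos: [0.4733, 0.3408, 0.0691]
tool_rot: [0.397, 0.585, -0.397, 0.585]
force: [-0.9, 0.3, 7.6]
finger_gap: 0.192
[0.47332592 0.34081176 0.06907173] [-0.90841412  0.28545842  7.63658849] 0.19162537049526707 0.002349708443147161
```

View pics/c23.png

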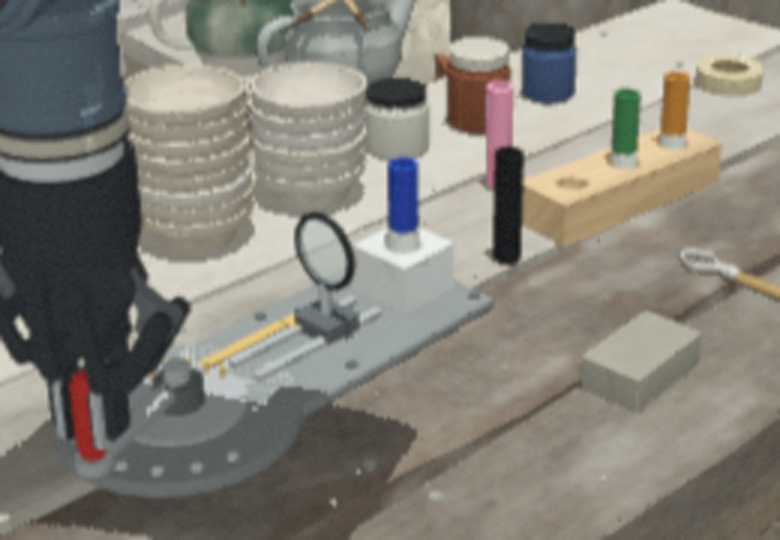

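The crop shows:
- The blue tube home in the socket at (402,200).
- The lens brought up to it at (325,250).
- The handle held at (85,415).
- Green and amber still in the rack, and everything else in place.

Handing in.

```bash
python3 -c "
from station import workorder
print(workorder.sign_off())"
```

```text
the job is handed in; nothing more can be done
None
```

I stood the blue tube fully home in the socket and let go of it. I then swung the red lever three clicks clockwise and handed in at about 28 s, still gripping the handle with the arm at rest.

**Tube:** The foot touched the socket floor at the expected height, with the force rising to 14 N. About 12 mm of white shows above the block, as it should when home.

**Lever:** The push let go three times, at about 16°, 36° and 56° of measured swing. The last picture shows the arm over the third-click dot, and the handle is held about 1.5° past that mark, roughly 14–18° short of the fourth click.

**Surroundings:** The green and amber tubes and the other things look undisturbed in the last picture.

**What disagreed:**
- **Let-go angles:** each let-go came about 4° before the nominal 20°, 40° and 60°. I put this down to a little lever travel taken up when I gripped the handle.
- **Lock test:** when I pulled the lever back to check it was locked, it resisted only softly, at about 2 N below 56°, rather than stopping dead.
- **Arm angle:** one rough image reading of the arm gave 108°, against 114° from the tool position.

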